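# Hang the soap tray from the safety hook under the shelf clamp

### The arm

A 6-joint arm with a two-finger parallel gripper is mounted at the origin on the work surface. World frame = base frame: x ahead of the robot, y to its left, z up, the work surface at z = 0. Lengths are in m, angles in rad, forces in N, time in s.
With the tool pointing down it reaches from about 0.3 to 0.875 m from the base axis. Payload 6.4 kg.
Tool frame: the origin (TCP) lies midway between the tips of the shut fingers; the grasp point (between the pads) lies 19 mm behind it (ctrl.tcp_to_grasp is the distance from the TCP to the grasp point, in m); z points along the fingers, y is the direction in which the jaws open and shut (so a half turn about z gives the same grasp; the last joint's range is limited). The gripper opens to 85 mm and grips with 20 to 120 N. Pads are 22 mm wide; open, the fingers measure 114 mm over their backs; the gripper's body (76 mm by 85 mm) begins 54 mm behind the grasp point. The pads swing forward as they close: fully open they stand 13 mm farther back than shut.
Start: joints at [0.907, 0.181, 1.607, -0, 1.354, -0.206], TCP at [0.254, 0.516, 0.231] pointing down, gripper open.
Joint ranges: [-2.99, 2.99], [-0.89, 2.07], [0.3, 2.58], [-1.14, 4.28], [0, 2.63], [-3.12, 3.12]. Speed limits (rad/s): [2.57, 2.57, 3.01, 3.14, 3.14, 3.14].

### API

Orientations are given as a unit quaternion [w, x, y, z].
In Python, from bench import monitor, imaging, order, spotter, ctrl gives the robot as it stands.
- The arm moves only by the shell command python3 -m pendant 'ROWS'. ROWS is JSON, a list that holds one entry, the list of rows, each a list of 5 numbers: the shift along the world's x, y, z in mm, then the turn about the world's z in degrees, then the finger opening in mm, from 0 to 85.4. A call has 1 to 8 rows; each row shifts and turns the commanded pose from where the row before left it; what a row does not reach is not made up. A row lasts 1/8 s, in which the tool goes at most 62.5 mm and 10.7 degrees, less where a joint would pass 70% of its speed; a pose out of reach is approached as far as the arm can. A call with a gripper value outside its range is refused whole. The fingers move at their own pace and stop on an object; the grip force is fixed at half the most. Time passes only in rows, so rows that do not move let the fingers close. It gives the time, the measured TCP pose, the force and the opening at its end, in the units of the state.
- monitor.get_obs(): the state, without advancing time (a new reading comes with each control period).
- imaging.camera(name): name is "side" or "top" or "wrist"; returns a dict with "img" (384x512x3 uint8, red, green, blue), "vfov" (degrees; the focal length in pixels is half the picture's height over the tangent of half this angle, whatever the lens; pixels are square), "cx", "cy" (the principal point, pixels), "origin" and "orientation" of the camera in the world. Camera axes: x right, y down, z forward; pixel columns grow to the right and rows downward; lengths in m; the calibration is good to about 2 mm. A picture is of the moment at which its call begins. There is no depth.
- order.hand_in(): hands the job in, once; it reports no verdict.
Trained networks look in the newest picture that a camera, given by its name, has taken for a name from the list of things; names that differ only in an ending like _2 or _b are one class to them, and where a whole thing is asked for, a point or a joint stands for the part that bears it (a point fixed in the world has none). Each returns a list of dicts, best first, with "confidence" (0 to 1); they miss things now and then, are a little off and sometimes report something else, mostly with a low value. They report only what shows in the picture. A call takes as long as a camera call. They do not tell look-alikes from the thing itself.
- spotter.recognise(camera, thing): "at" ([x, y, z] in m, in the coordinates of the camera as it stood for that picture, good to about 4 mm: the middle of the surface that is visible of it).
- spotter.tip_of(camera, thing): "at" ([x, y, z] in m, in the coordinates of the camera as it stood for that picture, good to about 4 mm: a listed point, or the origin of a listed thing).
The state is a dict: "time_s": time; "q": joint angles; "dq": joint speeds; "joint_efforts": joint torques, N m; "eef_pos": TCP position; "eef_rot": TCP orientation; "wrist_force": force on the tool from outside, world axes, zero at the start; "torque": the same for the moment, N m; "opening": opening from 0.0 (shut) to 1.0 (fully open).
Only numpy, scipy, OpenCV 4.12 (cv2) and the standard library are available. Lean on these libraries where they do the work, as an engineer would, in place of code of your own. Each camera call takes 0.05 s, during which the arm holds its last target. There are 200 camera calls.

### The job

Extend the hanging chain under the chrome shelf clamp: pick up the white tray and hang it by its stirrup's round bar in the steel hanger's lower loop, pushing the bar down past the spring gate. The loop's height differs each time, so go by feel: press the bar home on the loop's bottom with about 9 N, never over 14 N, so that the gate shuts above it. Then let go, leaving the tray hanging level and still and the other things where they are.

Things in the scene. Friction and masses are not known exactly. Their poses are not given: they have to be found in the camera images.
- tray: Second item: open white tray 120 (x) x 80 (y) x 26 mm, 0.13 to 0.21 kg, on the ledge. Origin: centre of its underside, z up. Steel stirrup in its middle: two flat uprights, 16 mm wide in x, 4 thick, outer faces at y = +-25 mm, reaching 110 mm above the underside (bare from 28 up). Grip across their outer faces (50 mm, closing along y), best 96 mm up. Half-turned about z it is the same.
- bar (a point): Middle of the tray's round bar: 6 mm in diameter, along the tray's y, joining the uprights 80 mm above the tray's underside, 42 mm clear between the uprights. Axes as the tray's.
- hanger: First item: steel safety hook hanging from the clamp's arm. Origin: its pivot on the arm, 270 mm above the ledge; z up, x towards the shelf, y along the shelf. It swings freely about y and rights itself, and lies within 9 mm of its plane y = 0. Its lower end is an upward-open loop, whose mouth a spring gate closes. Its stem is set to a new length each time, which this pose does not show.
- pivot (a point): The hanger's pivot again. Below it, all shifting together by an unknown +-8 mm: top of the loop's tip 39 mm; gate hinge 44; centre of a bar lying on the shut gate 52; gate snaps shut over the bar at about 63; bar at rest on the loop's bottom 69 (x 0 to +4 mm). Carry the bar in from the -x side over the tip, its centre 12 to 25 mm below the pivot, and lower it at x = -3 to +3 mm.
- gate (a joint): Spring wire gate slanting down across the loop's mouth from a hinge on the back towards the tip: 0 shut, grows as it is pushed down and back (rad, at most 0.62). A passing bar opens it to about 0.23. Passing it takes about 5 to 10 N, more than the tray's weight. The loop is stiff: it gives about 1 mm per 15 N.
- clamp: Chrome clamp fixed on the shelf's front edge; its arm (8 mm round, at the pivot an 11 mm round eye 20 mm long) runs level from the pivot along the hanger's +x to the clamp 67 mm away. Origin as the shelf's. The loop is 6 mm round steel in the hanger's plane y = 0: tip inner face at x = -4.5 mm, its flared top out to x = -17; back at x = +13 to +19.
- shelf: Steel shelf, 440 mm long (y), 130 deep (x), top 250 mm above the ledge; front edge at x = -65 mm, hanger pivot at x = -145 mm, y = 0. Origin: on the ledge under the board's centre.
- roller: Bystander: wooden massage roller, 150 mm long (x), 70 mm wide, 44 mm tall, lying on the ledge 150 mm or more from the tray. Origin: underside, middle.
- organiser: Bystander: pill organiser 50 x 150 x 26 mm, lids closed, on the shelf. Origin: centre of its underside.
- paperweight: Bystander: glass paperweight ball, 62 mm across with a small flat foot, on the shelf. Origin: centre of its underside.
- bikelight: Bystander: silver bike light, 50 x 36 x 38 mm, on the shelf. Origin: centre of its underside.
Things that resemble listed ones, but are neither listed nor needed, are in the scene too. Of the things that look like the tray, the middle-sized one is meant.

How it is judged:
By the outcome, as a careful person would: the job done as asked, in the order asked, and still so for the second after the job is handed in, with the robot touching nothing.
It also fails if it takes over 72 s, if anything falls off the work surface, if the arm or the gripper's body presses on something with over 40 N, if the wrist force passes 120 N, or if a joint passes its speed limit or range.

## Working session

There is one attempt and no reset: what is moved stays moved. The work goes in short steps, Python scripts to look and compute and a shell command to move; the robot and the scene stay as the last step left them, time stands still between calls to the robot, and variables do not carry over. Pictures are saved under pics/ and viewed, about 8 in all and at most 12, crops included, and the job is handed in when it is done.

```bash
mkdir -p pics; cat > h.py <<'E'
import numpy as np, cv2
from scipy.spatial.transform import Rotation as R
from bench import monitor, imaging, order, spotter, ctrl
def rot(q): return R.from_quat([q[1],q[2],q[3],q[0]]).as_matrix()
def cam(n):
    c=imaging.camera(n); c['R']=rot(c['orientation']); c['o']=np.array(c['origin'])
    c['f']=c['img'].shape[0]/2/np.tan(np.radians(c['vfov'])/2); return c
def save(c,name,crop=None,s=1):
    im=c['img'][:,:,::-1]
    if crop: im=im[crop[1]:crop[3],crop[0]:crop[2]]
    cv2.imwrite('pics/'+name,cv2.resize(im,None,fx=s,fy=s,interpolation=cv2.INTER_CUBIC))
def w(c,p): return c['o']+c['R']@np.array(p)
def px(c,P):
    p=c['R'].T@(np.array(P)-c['o']); return p[:2]/p[2]*c['f']+[c['cx'],c['cy']]
def ray(c,u,v): return c['R']@np.array([(u-c['cx'])/c['f'],(v-c['cy'])/c['f'],1.])
def onz(c,u,v,z):
    d=ray(c,u,v); return c['o']+d*(z-c['o'][2])/d[2]
def tri(c1,p1,c2,p2):
    d1,d2=ray(c1,*p1),ray(c2,*p2); A=np.c_[d1,-d2]; s=np.linalg.lstsq(A,c2['o']-c1['o'],rcond=None)[0]
    a,b=c1['o']+s[0]*d1,c2['o']+s[1]*d2; return (a+b)/2,np.linalg.norm(a-b)
E
python3 - <<'E'
from h import *
np.set_printoptions(precision=4,suppress=True)
ims=[]
for n in ['side','top']:
    c=cam(n); save(c,n+'0.png',s=1.5); print(n,c['o'],c['R'].tolist(),c['f'],c['cx'],c['cy'])
    for t in ['tray','bar','hanger','pivot','shelf','clamp','roller']:
        for k,f in (('r',spotter.recognise),('t',spotter.tip_of)):
            try:
                for d in f(n,t)[:4]:
                    P=w(c,d['at']); print(t,k,round(d['confidence'],2),P,px(c,P).round())
            except Exception as e: print(t,k,e)
o=monitor.get_obs(); print(o['eef_pos'],o['eef_rot'],o['wrist_force'],o['time_s'],ctrl.tcp_to_grasp)
E
```

```text
side [-0.1885 -0.8394  0.9057] [[0.7232455529613446, -0.38542087961588656, 0.5730328225134711], [-0.6905677779214016, -0.396833520602885, 0.6046811564970564], [-0.005658110845218167, -0.8330509603151754, -0.5531673194428854]] 482.03622303820686 254.69966492494956 175.91384758329954
tray r 0.74 [0.5703 0.2512 0.0139] [194. 181.]
tray r 0.6 [0.6414 0.1016 0.0217] [241. 189.]
tray r 0.31 [ 0.652  -0.2927  0.2809] [352. 167.]
tray t 0.88 [0.5702 0.2529 0.0027] [194. 184.]
tray t 0.87 [0.6431 0.1059 0.0015] [240. 194.]
tray t 0.71 [ 0.8147 -0.0376  0.0005] [309. 191.]
bar r 0.95 [0.567  0.248  0.0133] [194. 182.]
bar r 0.9 [ 0.8079 -0.0087  0.0735] [302. 170.]
bar r 0.8 [0.6461 0.0971 0.0212] [243. 190.]
bar t 0.97 [0.6481 0.1035 0.0818] [241. 173.]
bar t 0.81 [ 0.8124 -0.0367  0.1005] [310. 165.]
bar t 0.66 [0.5693 0.2508 0.0566] [193. 171.]
hanger r 0.53 [ 0.6557 -0.2957  0.278 ] [354. 168.]
hanger r 0.47 [ 0.5618 -0.1456  0.2219] [281. 178.]
hanger t 0.6 [ 0.5612 -0.1456  0.2696] [281. 162.]
pivot t 0.5 [ 0.5617 -0.1409  0.267 ] [280. 162.]
shelf r 0.85 [ 0.5049 -0.3205  0.2489] [321. 
[... 950 characters left out ...]
99 0.0015] [214. 194.]
bar r 0.61 [0.5699 0.2483 0.0038] [164. 220.]
bar t 0.77 [ 0.8083 -0.0358  0.1042] [259. 130.]
bar t 0.71 [0.5701 0.2533 0.0534] [158. 218.]
bar t 0.7 [0.6442 0.1005 0.0768] [211. 190.]
hanger t 0.53 [0.6452 0.101  0.0772] [211. 190.]
hanger t 0.45 [ 0.5621 -0.1492  0.2724] [308. 210.]
pivot t 0.5 [ 0.5616 -0.1444  0.2729] [306. 210.]
shelf r 0.87 [ 0.5481 -0.2861  0.2506] [364. 216.]
clamp r 0.62 [ 0.5616 -0.2172  0.264 ] [336. 210.]
clamp r 0.26 [ 0.5477 -0.2898  0.247 ] [366. 216.]
roller r 0.59 [0.4564 0.1282 0.0308] [203. 258.]
roller t 0.86 [0.4586 0.1072 0.001 ] [212. 258.]
[0.2541 0.5158 0.2313] [0.     0.2269 0.9739 0.    ] [-0.774  -0.7789 -0.0604] 1.5 0.0187
```

```bash
python3 - <<'E'
import cv2,numpy as np
a=cv2.imread('pics/side0.png');b=cv2.imread('pics/top0.png')
s=cv2.resize(a[195:375,240:540],None,fx=2.6,fy=2.6,interpolation=cv2.INTER_CUBIC)
cv2.imwrite('pics/sidecrop.png',s)
E
```

```text
(no output)
```

View pics/top0.png

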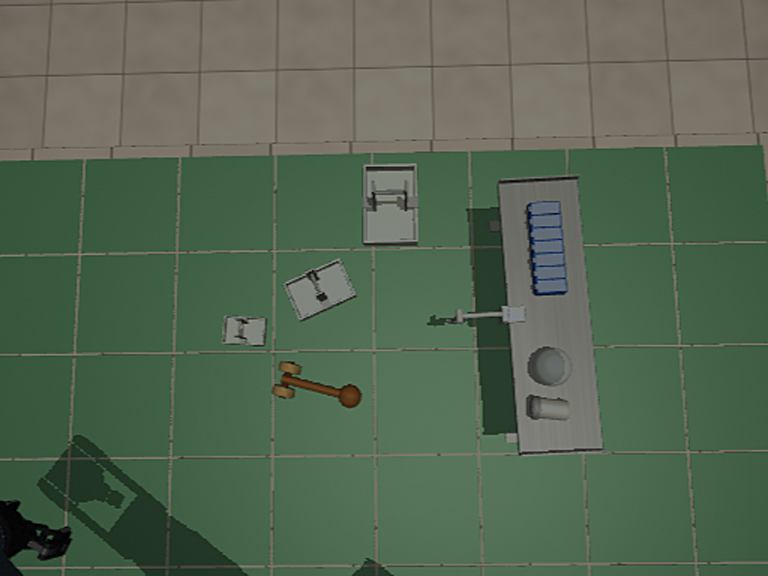

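View pics/sidecrop.png

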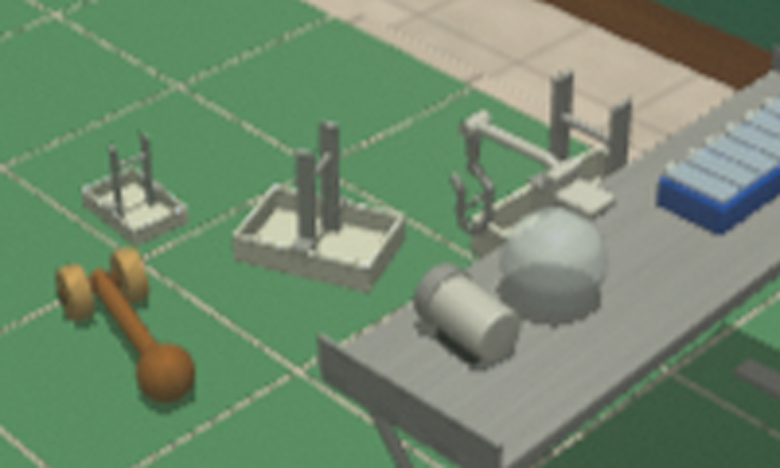

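The top view shows three look-alike trays at (512-px scale): small (163,221, bar about 53 mm up), middle (213,195, bar about 80 mm up) and large (260,138, bar about 103 mm up). The middle one matches the 120 x 80 tray with its bar at 80 mm. The side crop confirms this, with its two uprights at (305,200) and (330,180). The hanger's loop opens towards the trays, at (470,200) in the crop.

```bash
python3 - <<'E'
from h import *
np.set_printoptions(precision=4,suppress=True)
t=cam('top'); s=cam('side')
C=[onz(t,u/1.5,v/1.5,.25)[:2] for u,v in ((498,181),(520,453),(578,178),(602,450))]
for a,b in ((0,1),(2,3)): 
    d=C[a]-C[b]; print('shelf y edge',C[a],C[b],np.degrees(np.arctan2(d[1],d[0])),np.linalg.norm(d))
for a,b in ((0,2),(1,3)):
    d=C[b]-C[a]; print('shelf x edge',np.degrees(np.arctan2(d[1],d[0])),np.linalg.norm(d))
# tray: white mask around centre, min area rect at rim height
im=t['img'].astype(int); 
m=((im.min(2)>75)&(np.ptp(im,axis=2)<45)).astype(np.uint8); k=np.zeros_like(m); k[170:216,186:242]=m[170:216,186:242]
m=cv2.morphologyEx(k,cv2.MORPH_CLOSE,np.ones((5,5))); n,l,st,_=cv2.connectedComponentsWithStats(m); j=1+st[1:,4].argmax()
v,u=np.nonzero(l==j); P=np.array([onz(t,a,b,.02)[:2] for a,b in zip(u,v)],np.float32)*1000
print('tray',cv2.minAreaRect(P),st[j])
# hanger
piv=np.array([.5617,-.1455,.270])
c=(255,140,315,200); S=12; save(s,'hang.png',c,S)
im=cv2.imread('pics/hang.png')
for dz,col in ((0,(0,0,255)),(-.064,(0,255,255)),(-.072,(255,0,255)),(-.080,(255,255,0))):
    p=(px(s,piv+[0,0,dz])-[255,140]+.5)*S; cv2.drawMarker(im,tuple(int(x) for x in p),col,0,14,1); print(dz,p)
cv2.imwrite('pics/hang.png',im)
E
```

```text
shelf y edge [ 0.7856 -0.2178] [ 0.3471 -0.2358] 2.3569241064965807 0.4388543518044907
shelf y edge [ 0.7881 -0.349 ] [ 0.3504 -0.3627] 1.7958927079609206 0.43794918675745403
shelf x edge -88.91550167409822 0.13122651898029897
shelf x edge -88.54049592708236 0.1269214663744818
tray ((646.3235473632812, 97.94609069824219), (154.91551208496094, 132.57437133789062), 89.53820037841797) [ 188  170   54   46 1921]
0 [324.9556 269.035 ]
-0.064 [317.4143 523.2547]
-0.072 [316.5019 554.0123]
-0.08 [315.596  584.5513]
```

View pics/hang.png

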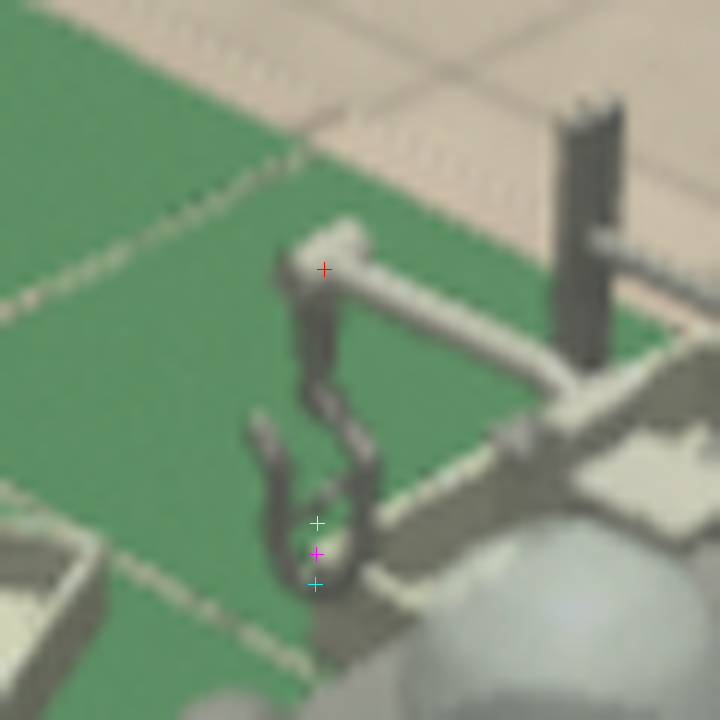

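The view shows the eye at about (328,250) in the crop, the loop's bottom wire at about (318,583) and the tip top at (258,410). That suggests a long stem, with the shift at about +5 to +8 mm. The gripper body would then come near the arm, so I will grip high, at about 108 mm. Moving over the middle tray now.

```bash
python3 -m pendant '[[[39,-41,2,-3.6,85],[39,-41,2,-3.6,85],[39,-41,2,-3.6,85],[39,-41,2,-3.6,85],[39,-41,2,-3.6,85],[39,-41,2,-3.6,85],[39,-41,2,-3.6,85],[39,-41,2,-3.6,85]]]'; python3 -m pendant '[[[38,-41,2,-3.6,85],[39,-45,2,-3.6,85],[0,0,0,0,85],[0,0,0,0,85]]]'
python3 - <<'E'
from h import *
np.set_printoptions(precision=4,suppress=True)
c=cam('wrist'); save(c,'wr1.png',s=1.5); print(c['o'],c['R'].tolist(),c['f'])
for t in ['tray','bar']:
    for d in spotter.tip_of('wrist',t)[:3]:
        P=w(c,d['at']); print(t,round(d['confidence'],2),P,px(c,P).round())
o=monitor.get_obs(); print(o['eef_pos'],o['eef_rot'],o['wrist_force'],o['time_s'])
E
```

```text
time_s: 2.6
eef_pos: [0.5673, 0.1863, 0.2475]
eef_rot: [0.0, 0.463, 0.886, 0.0]
wrist_force: [-0.3, 0.5, 0.4]
opening: 1.0
time_s: 3.1
eef_pos: [0.6428, 0.1019, 0.2508]
eef_rot: [-0.001, 0.517, 0.856, -0.0]
wrist_force: [0.3, -0.0, -0.1]
opening: 0.996
[0.6081 0.1672 0.3934] [[0.8850584504097372, 0.4459286739543305, 0.1334884156159137], [0.46547776754082154, -0.8470115645632588, -0.2567135707774589], [-0.0014097104409677985, 0.2893424048449051, -0.9572246264461857]] 293.0062412885307
tray 0.86 [ 0.8122 -0.0341  0.0017] [316. 288.]
tray 0.84 [ 0.5711  0.2508 -0.0003] [265.  24.]
tray 0.6 [0.6485 0.1048 0.0026] [265. 161.]
bar 0.97 [ 0.8142 -0.0346  0.1072] [333. 342.]
bar 0.74 [0.5677 0.2483 0.0526] [262.  11.]
bar 0.64 [0.6493 0.1018 0.0819] [265. 177.]
[0.6423 0.1032 0.2513] [-0.0002  0.5159  0.8566  0.    ] [-0.1824  0.1221  0.0336] 3.25
```

View pics/wr1.png

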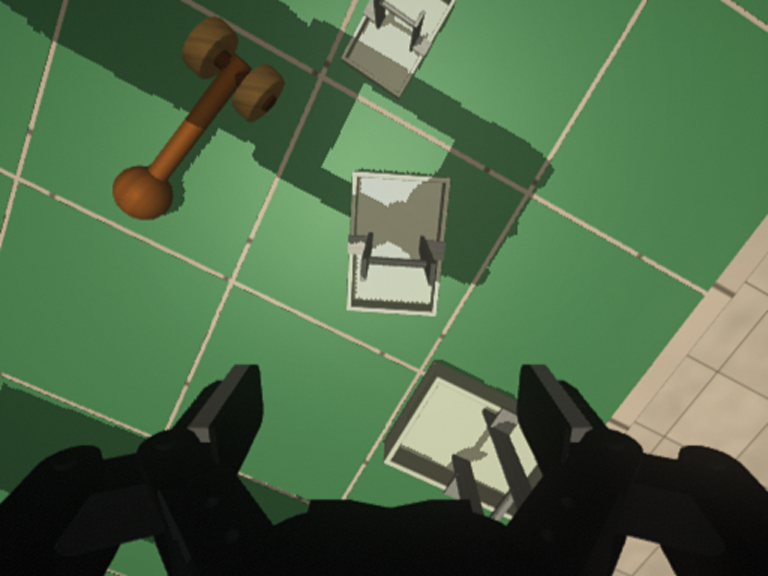

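The wrist view shows the middle tray with rim corners at (353,171), (450,178), (437,316) and (347,309). Its bar runs from (370,262) to (428,265).

```bash
python3 - <<'E'
from h import *
np.set_printoptions(precision=1,suppress=True)
c=cam('wrist'); o=monitor.get_obs()
f=lambda u,v,z: onz(c,u/1.5,v/1.5,z)[:2]*1000
K=[f(u,v,.026) for u,v in((353,171),(450,178),(437,316),(347,309))]
ang=lambda d: np.degrees(np.arctan2(d[1],d[0]))
print('rim centre',np.mean(K,0),[np.linalg.norm(K[i]-K[i-1]) for i in range(4)])
print('y edges',ang(K[1]-K[0]),ang(K[2]-K[3]),'x edges',ang(K[0]-K[3])-90,ang(K[1]-K[2])-90)
B=[f(370,262,.08),f(428,265,.08)]; print('bar',B,np.mean(B,0),ang(B[1]-B[0]),np.linalg.norm(B[1]-B[0]))
Rm=rot(o['eef_rot']); print('jaw angle',ang(Rm[:2,1]),np.array(o['eef_pos'])*1000)
E
```

```text
rim centre [647.5 105.4] [np.float64(118.66444699506815), np.float64(78.90661041554418), np.float64(119.67394095430713), np.float64(80.3394900543218)]
y edges 23.869484140539495 23.156467358229452 x edges 23.919382060186024 24.602016427050046
bar [array([629.7,  95.5]), array([668.4, 113.4])] [649.1 104.4] 24.83460611305337 42.63126858775252
jaw angle 27.881113774081967 [642.5 103.2 251.5]
```

```bash
python3 -m pendant '[[[5,1.5,0,-4,85],[0,0,-50,0,85],[0,0,-50,0,85],[0,0,-40,0,85],[0,0,-22,0,85],[0,0,0,0,85]]]'; python3 -m pendant '[[[0,0,0,0,30],[0,0,0,0,30],[0,0,0,0,30],[0,0,0,0,30],[0,0,0,0,30],[0,0,0,0,30],[0,0,0,0,30],[0,0,0,0,30]]]'
```

```text
time_s: 4.05
eef_pos: [0.6469, 0.1039, 0.088]
eef_rot: [-0.001, 0.546, 0.838, -0.001]
wrist_force: [0.0, 0.5, 0.9]
opening: 0.997
time_s: 5.05
eef_pos: [0.6495, 0.1032, 0.092]
eef_rot: [0.002, 0.546, 0.838, 0.001]
wrist_force: [-2.2, -0.8, 5.0]
opening: 0.57
```

```bash
python3 -m pendant '[[[0,0,10,0,30],[0,0,25,0,30],[0,0,40,0,30],[0,0,0,0,30],[0,0,0,0,30]]]'
python3 - <<'E'
from h import *
np.set_printoptions(precision=3,suppress=True)
o=monitor.get_obs();print(o['eef_pos'],o['wrist_force'],o['torque'])
c=cam('side'); save(c,'lift.png',(190,110,310,200),6.5)
for d in spotter.tip_of('side','bar')[:3]:
    P=w(c,d['at']); print(round(d['confidence'],2),P,px(c,P).round())
c=cam('wrist'); save(c,'lwr.png',s=1.5)
E
```

```text
time_s: 5.68
eef_pos: [0.6478, 0.1033, 0.1641]
eef_rot: [-0.0, 0.546, 0.838, -0.0]
wrist_force: [-0.1, 0.2, -1.6]
opening: 0.567
[0.648 0.103 0.164] [-0.079  0.199 -1.587] [0.049 0.02  0.005]
0.9 [0.569 0.249 0.057] [193. 171.]
0.84 [0.649 0.103 0.155] [241. 153.]
0.73 [ 0.812 -0.036  0.104] [310. 164.]
```

View pics/lift.png

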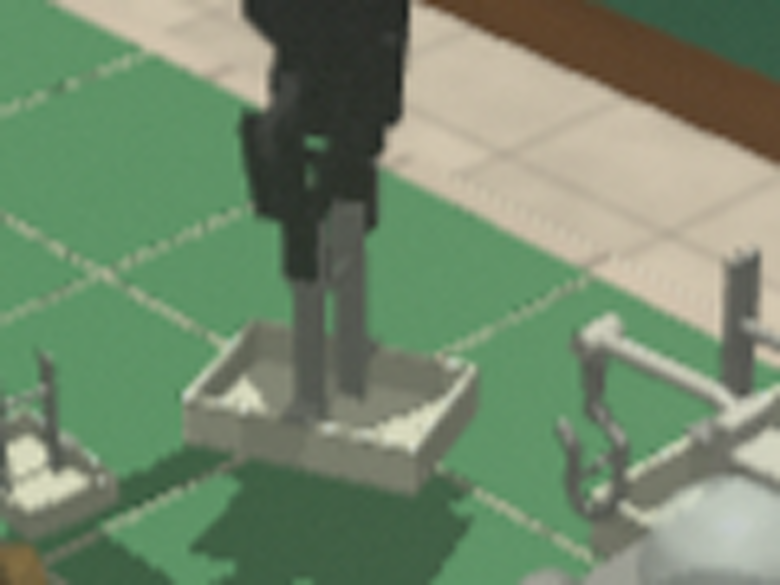

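View pics/lwr.png

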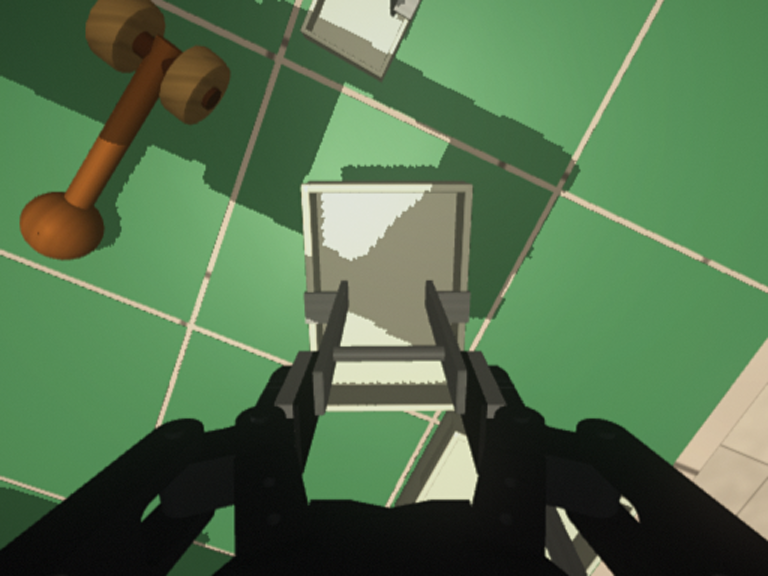

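The tray is held level, with the pads on the upright tops and the bar between them. Next I measure the loop heights. The tray's end wall must pass under the loop while the bar passes over the tip, which leaves a window of about 12 mm.

```bash
python3 - <<'E'
from h import *
np.set_printoptions(precision=1,suppress=True)
s=cam('side'); t=cam('top'); c=cam('wrist'); o=monitor.get_obs()
def onx(c,u,v,x):
    d=ray(c,u,v); return (c['o']+d*(x-c['o'][0])/d[0])*1000
X=.562
for n,(u,v) in dict(eye=(328,250),tip=(258,410),bottomouter=(318,600),bottom=(318,583),hingeish=(365,440)).items():
    print(n,onx(s,(u+.0)/12+255-.5,v/12+140-.5,X))
# bar in wrist picture
a,b=np.array([334,353])/1.5,np.array([445,352])/1.5
z=c['f']*.042/np.linalg.norm(a-b); m=(a+b)/2
P=c['o']+c['R']@np.array([(m[0]-c['cx'])/c['f']*z,(m[1]-c['cy'])/c['f']*z,z])
d=ray(c,*m); e=np.array(o['eef_pos']); y=rot(o['eef_rot'])[:,1]
# intersection of ray with the tool's y-z plane (uprights centred)
n=np.cross(y,[0,0,1]); k=n@(e-c['o'])/(n@d); print('bar by size',P*1000,'by plane',(c['o']+k*d)*1000,'tcp',e*1000)
for q in ('pivot','hanger'):
    for d in spotter.tip_of('wrist',q)[:2]: print(q,d['confidence'],w(c,d['at'])*1000)
# top view arm direction
save(t,'toparm.png',(280,180,365,245),8)
E
```

```text
eye [ 562.  -145.9  274.7]
tip [ 562.  -127.   226.1]
bottomouter [ 562.  -146.1  186.1]
bottom [ 562.  -145.9  190.5]
hingeish [ 562.  -158.1  233.2]
bar by size [645.9 105.5 153.3] by plane [647.  103.1 147.6] tcp [647.6 103.3 163.2]
```

View pics/toparm.png

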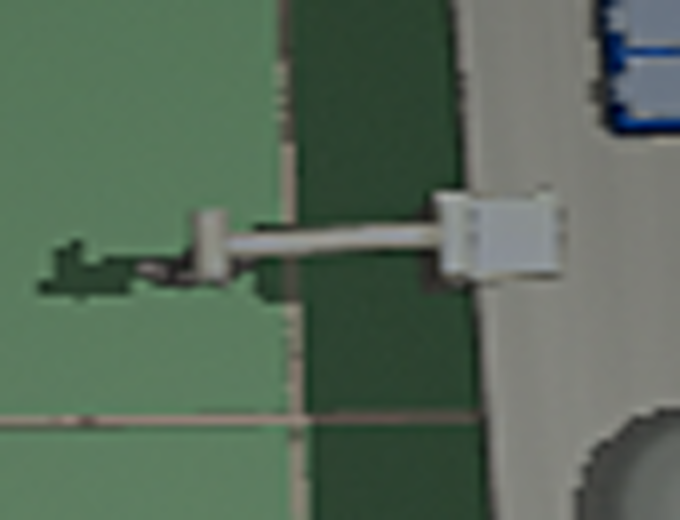

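```bash
python3 -m pendant '[[[-15,-20,20,-4.4,30],[-18,-30,20,-4.5,30],[-18,-36,20,-4.5,30],[-19,-38,12,-4.5,30],[-18,-35,8.5,-4.5,30],[0,0,0,0,30],[0,0,0,0,30],[0,0,0,0,30]]]'
python3 - <<'E'
from h import *
np.set_printoptions(precision=1,suppress=True)
o=monitor.get_obs();e=np.array(o['eef_pos']);print(e*1000,o['wrist_force'],np.degrees(np.arctan2(*rot(o['eef_rot'])[[1,0],1])))
s=cam('side'); save(s,'stage.png',(230,120,330,210),8)
im=cv2.imread('pics/stage.png')
a=np.radians(1.6);ty=np.array([np.cos(a),np.sin(a),0]);tx=np.array([np.sin(a),-np.cos(a),0])
cen=e+[0,.0015,-.012]
for i in(-1,1):
  for j in(-1,1):
    p=(px(s,cen+i*.06*tx+j*.04*ty+[0,0,-.054])-[230,120]+.5)*8; cv2.drawMarker(im,tuple(int(x) for x in p),(0,0,255),0,12,1)
for j in(-1,1):
    p=(px(s,cen+j*.021*ty)-[230,120]+.5)*8; cv2.drawMarker(im,tuple(int(x) for x in p),(255,0,255),0,12,1)
p=(px(s,np.array([.562,-.146,.27]))-[230,120]+.5)*8; cv2.drawMarker(im,tuple(int(x) for x in p),(0,255,255),0,12,1)
cv2.imwrite('pics/stage.png',im)
E
```

```text
time_s: 7.08
eef_pos: [0.5603, -0.0547, 0.2443]
eef_rot: [-0.0, 0.698, 0.716, -0.0]
wrist_force: [0.5, 0.1, -2.4]
opening: 0.566
[560.3 -54.7 244.3] [ 0.5  0.1 -2.4] 1.4600721413440167
```

View pics/stage.png

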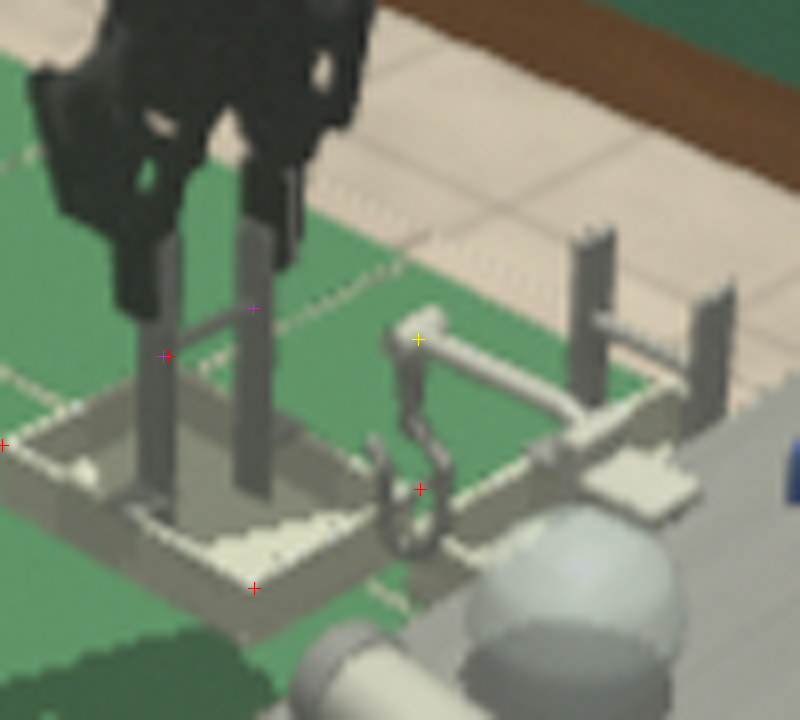

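```bash
python3 -m pendant '[[[0.3,-12,0,0,30],[0.3,-12,0,0,30],[0.3,-12,0,0,30],[0.3,-10,0,0,30],[0,-8,0,0,30],[0,0,0,0,30]]]'; python3 -m pendant '[[[0.2,-10,0,0,30],[0.2,-10,0,0,30],[0.2,-10,0,0,30],[0.2,-10,0,0,30],[0,0,0,0,30],[0,0,0,0,30]]]'
python3 - <<'E'
from h import *
np.set_printoptions(precision=1,suppress=True)
o=monitor.get_obs();e=np.array(o['eef_pos']);print(e*1000,o['wrist_force'])
s=cam('side'); save(s,'over.png',(245,125,325,195),10)
t=cam('top')
for c,n in((s,'side'),(t,'top')):
  for q in('pivot','bar'):
    for d in spotter.tip_of(n,q)[:4]: print(n,q,round(d['confidence'],2),w(c,d['at'])*1000)
E
```

```text
time_s: 7.88
eef_pos: [0.5613, -0.1104, 0.2448]
eef_rot: [-0.0, 0.699, 0.715, -0.0]
wrist_force: [0.3, -0.3, -1.5]
opening: 0.567
time_s: 8.62
eef_pos: [0.562, -0.1496, 0.2446]
eef_rot: [-0.0, 0.699, 0.715, 0.0]
wrist_force: [1.5, 0.5, -2.4]
opening: 0.563
[ 562.  -149.6  244.6] [ 1.5  0.5 -2.4]
side pivot 0.72 [ 562.2 -142.   270. ]
side bar 0.93 [ 561.3 -149.   234.6]
side bar 0.73 [568.  251.4  54.2]
side bar 0.58 [812.  -34.8 109.2]
top bar 0.88 [572.3 253.8  54.2]
top bar 0.76 [811.5 -35.9 104. ]
top bar 0.72 [ 559.3 -153.   233.5]
```

View pics/over.png

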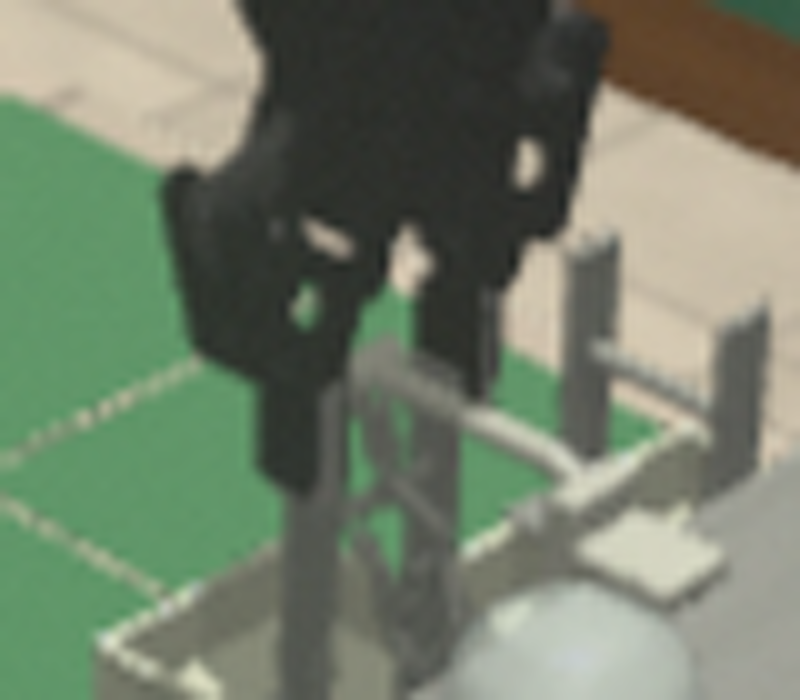

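```bash
python3 - <<'E'
from h import *
c=cam('wrist'); s=cam('side'); S=lambda im,k,h:cv2.resize(im[:,:,::-1],k,interpolation=cv2.INTER_CUBIC)
o=monitor.get_obs();e=np.array(o['eef_pos'])
im=c['img'].copy()
A=im[150:345,180:340]; A=np.clip(cv2.resize(A,(490,597),interpolation=cv2.INTER_CUBIC).astype(float)*1.3,0,255).astype(np.uint8)
for p,col in(((.562,-.146,.27),(255,255,0)),(tuple(e+[0,.0015,-.012]),(255,0,255)),((.562,-.146,.190),(0,255,255)),((.562,-.130,.224),(255,0,0))):
    q=px(c,p); q=((q[0]-180+.5)*490/160,(q[1]-150+.5)*597/195); cv2.drawMarker(A,tuple(int(x) for x in q),col,0,10,1)
B=s['img'][150:200,268:294]; B=np.clip(cv2.resize(B,(310,597),interpolation=cv2.INTER_CUBIC).astype(float)*1.4,0,255).astype(np.uint8)
cv2.imwrite('pics/combo.png',np.hstack([A,B])[:,:,::-1])
E
```

```text
(no output)
```

View pics/combo.png

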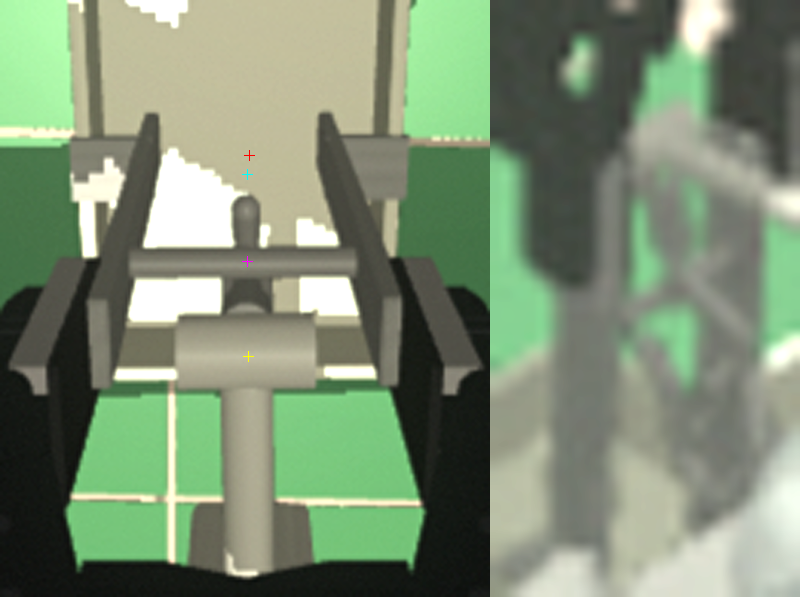

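The combo picture shows the bar (magenta, row 262) over and beyond the tip at (245,210). The stem and tip have swung about 9 mm towards the shelf, because the bar touches the stem at this depth. I back off 10 mm so the hanger can right itself, then come down on a diagonal into the throat.

```bash
python3 -m pendant '[[[0,3,0,0,30],[0,4,0,0,30],[0,3,0,0,30],[0,0,0,0,30],[0,0,0,0,30],[0,0,0,0,30],[0,0,0,0,30],[0,0,0,0,30]]]'
python3 - <<'E'
from h import *
c=cam('wrist'); o=monitor.get_obs();e=np.array(o['eef_pos']);print(e,o['wrist_force'])
im=c['img']; A=im[150:345,180:340]; g=cv2.cvtColor(A,cv2.COLOR_RGB2GRAY)
np.set_printoptions(linewidth=200)
# column profile at tip column (u~260) and where it differs from a neighbour column
for u in (260,270): print(u,im[195:260,u].mean(1).astype(int))
print('red',px(c,(.562,-.130,.224)),'bar',px(c,e+[0,.0015,-.012]),'eye',px(c,(.562,-.146,.27)), 'tip -14',px(c,(.562,-.132,.222)),'tip -6',px(c,(.562,-.140,.222)))
E
```

```text
time_s: 10.02
eef_pos: [0.5621, -0.1398, 0.2448]
eef_rot: [-0.0, 0.699, 0.715, -0.0]
wrist_force: [1.0, -0.3, -2.0]
opening: 0.569
[ 0.56211509 -0.13976904  0.24478751] [-1.23175132  0.92920927 -1.77471417]
260 [138 137 137 137 138 137 137 137 138 121  70  60  64  63  63  73  83  90  95 101 103  98  92  83  75  74  74  75  77  84  89  89  89  89  86  74  68  75  83  87 100 107 100  91  86  75  62  62  61
  62  62  62  62  61  61  60  60  61  61  61  60  60  61  60  59]
270 [138 136 138 138 137 137 136 137 136 137 137 137 137 137 137 136 136 136 137 136 135 137 135 136 136 136 136 136 136 136 136 136 136 134 130 104  70  75  81  88 100 108 100  89  84  92 121 136 136
 121  81  79  91  97  90 100 131 134 134 133 130 112  83  81  82]
red [260.51789175 215.66897053] bar [260.40117908 234.65634047] eye [259.90029109 284.4456112 ] tip -14 [260.42929583 217.53955801] tip -6 [260.11081112 229.68776699]
```

```bash
python3 -m pendant '[[[0,-2,-2.5,0,30],[0,-2,-2.5,0,30],[0,-2,-2.5,0,30],[0,-2,-2.5,0,30],[0,0,0,0,30],[0,0,0,0,30]]]'
python3 - <<'E'
from h import *
c=cam('wrist'); s=cam('side'); o=monitor.get_obs();e=np.array(o['eef_pos']);print(e,o['wrist_force'])
A=c['img'][150:345,180:340]; A=np.clip(cv2.resize(A,(490,597),interpolation=cv2.INTER_CUBIC).astype(float)*1.3,0,255).astype(np.uint8)
B=s['img'][150:200,268:294]; B=np.clip(cv2.resize(B,(310,597),interpolation=cv2.INTER_CUBIC).astype(float)*1.4,0,255).astype(np.uint8)
cv2.imwrite('pics/combo2.png',np.hstack([A,B])[:,:,::-1])
E
```

```text
time_s: 10.82
eef_pos: [0.5622, -0.1477, 0.2348]
eef_rot: [0.0, 0.699, 0.715, 0.0]
wrist_force: [-0.6, -0.3, -1.3]
opening: 0.568
[ 0.56220243 -0.14768584  0.23494264] [-0.38474362  0.20185643 -1.22205671]
```

View pics/combo2.png

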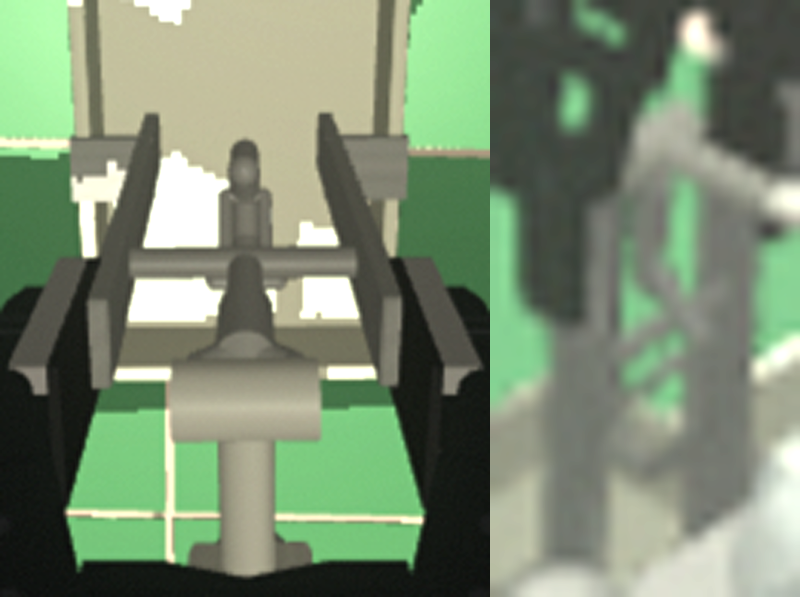

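The bar is in the throat: the tip is at (245,150), the gate is below the bar, and the stem hangs straight. Lowering onto the gate.

```bash
python3 -m pendant '[[[0,0,-2,0,30],[0,0,-2,0,30],[0,0,-2,0,30],[0,0,-2,0,30],[0,0,0,0,30]]]'; for i in 1 2 3; do :; done; python3 -m pendant '[[[0,0,-1,0,30],[0,0,-1,0,30],[0,0,0,0,30]]]'
```

```text
time_s: 11.55
eef_pos: [0.562, -0.1476, 0.2265]
eef_rot: [-0.0, 0.699, 0.716, -0.0]
wrist_force: [-0.2, 0.1, -2.1]
opening: 0.571
time_s: 11.92
eef_pos: [0.5621, -0.1477, 0.2247]
eef_rot: [-0.0, 0.699, 0.715, -0.0]
wrist_force: [0.5, 0.8, -2.2]
opening: 0.572
```

```bash
python3 -m pendant '[[[0,0,-1,0,30],[0,0,-1,0,30],[0,0,0,0,30]]]';python3 -m pendant '[[[0,0,-1,0,30],[0,0,-1,0,30],[0,0,0,0,30]]]'
```

```text
time_s: 12.3
eef_pos: [0.5621, -0.1476, 0.2226]
eef_rot: [-0.0, 0.699, 0.716, -0.0]
wrist_force: [0.5, 0.3, -1.7]
opening: 0.567
time_s: 12.68
eef_pos: [0.5623, -0.1478, 0.2212]
eef_rot: [0.0, 0.699, 0.716, 0.0]
wrist_force: [-0.8, -0.1, 1.1]
opening: 0.568
```

Gate contact at TCP z of about 0.2220, so the gate should snap near 0.211 and the bottom should be near 0.205.

```bash
python3 -m pendant '[[[0,0,-1,0,30],[0,0,-1,0,30],[0,0,0,0,30]]]';python3 -m pendant '[[[0,0,-1,0,30],[0,0,-1,0,30],[0,0,0,0,30]]]'
```

```text
time_s: 13.05
eef_pos: [0.5626, -0.148, 0.2197]
eef_rot: [0.001, 0.699, 0.715, 0.0]
wrist_force: [-0.4, -0.1, 4.3]
opening: 0.568
time_s: 13.42
eef_pos: [0.5628, -0.148, 0.2178]
eef_rot: [0.001, 0.699, 0.716, 0.0]
wrist_force: [-1.6, 0.1, 5.2]
opening: 0.571
```

```bash
python3 -m pendant '[[[0,0,-1,0,30],[0,0,-1,0,30],[0,0,0,0,30]]]';python3 -m pendant '[[[0,0,-1,0,30],[0,0,0,0,30]]]'
```

```text
time_s: 13.8
eef_pos: [0.5629, -0.148, 0.216]
eef_rot: [0.001, 0.699, 0.715, 0.0]
wrist_force: [-0.5, 1.0, 5.2]
opening: 0.57
time_s: 14.05
eef_pos: [0.563, -0.148, 0.2151]
eef_rot: [0.001, 0.699, 0.716, 0.0]
wrist_force: [-0.1, 0.0, 6.6]
opening: 0.568
```

```bash
python3 -m pendant '[[[0,0,-1,0,30],[0,0,0,0,30]]]';python3 -m pendant '[[[0,0,-1,0,30],[0,0,0,0,30]]]';python3 -m pendant '[[[0,0,-1,0,30],[0,0,0,0,30]]]'
```

```text
time_s: 14.3
eef_pos: [0.5629, -0.148, 0.214]
eef_rot: [0.001, 0.699, 0.716, 0.0]
wrist_force: [-0.0, 0.4, 5.3]
opening: 0.566
time_s: 14.55
eef_pos: [0.5629, -0.148, 0.2127]
eef_rot: [0.001, 0.699, 0.716, 0.0]
wrist_force: [0.4, 0.1, 4.5]
opening: 0.566
time_s: 14.8
eef_pos: [0.5624, -0.1478, 0.211]
eef_rot: [0.0, 0.699, 0.716, 0.0]
wrist_force: [1.2, 0.1, 2.9]
opening: 0.565
```

```bash
python3 -m pendant '[[[0,0,-1,0,30],[0,0,0,0,30]]]';python3 -m pendant '[[[0,0,-1,0,30],[0,0,0,0,30]]]'
```

```text
time_s: 15.05
eef_pos: [0.5612, -0.1474, 0.2086]
eef_rot: [-0.001, 0.699, 0.715, -0.0]
wrist_force: [-0.5, -0.0, -1.2]
opening: 0.57
time_s: 15.3
eef_pos: [0.5617, -0.1475, 0.2081]
eef_rot: [-0.001, 0.699, 0.716, -0.0]
wrist_force: [0.1, -0.2, -0.4]
opening: 0.569
```

The gate has snapped: the force dropped back to the tray's weight. Feeling for the bottom now.

```bash
python3 -m pendant '[[[0,0,-0.7,0,30],[0,0,0,0,30]]]';python3 -m pendant '[[[0,0,-0.7,0,30],[0,0,0,0,30]]]';python3 -m pendant '[[[0,0,-0.5,0,30],[0,0,0,0,30]]]'
```

```text
time_s: 15.55
eef_pos: [0.5621, -0.1477, 0.208]
eef_rot: [-0.0, 0.699, 0.716, -0.0]
wrist_force: [0.2, 0.2, -1.5]
opening: 0.569
time_s: 15.8
eef_pos: [0.5621, -0.1477, 0.2073]
eef_rot: [-0.0, 0.699, 0.716, -0.0]
wrist_force: [-0.5, -0.7, -1.0]
opening: 0.57
time_s: 16.05
eef_pos: [0.5621, -0.1477, 0.2068]
eef_rot: [-0.0, 0.699, 0.716, -0.0]
wrist_force: [-0.6, -0.1, -0.7]
opening: 0.567
```

```bash
python3 -m pendant '[[[0,0,-0.5,0,30],[0,0,0,0,30]]]'
```

```text
time_s: 16.3
eef_pos: [0.5621, -0.1477, 0.2064]
eef_rot: [-0.0, 0.699, 0.716, 0.0]
wrist_force: [0.1, -0.2, -1.2]
opening: 0.567
```

```bash
python3 -m pendant '[[[0,0,-0.7,0,30],[0,0,0,0,30]]]';python3 -m pendant '[[[0,0,-0.7,0,30],[0,0,0,0,30]]]'
```

```text
time_s: 16.55
eef_pos: [0.5621, -0.1477, 0.2057]
eef_rot: [-0.0, 0.699, 0.716, -0.0]
wrist_force: [0.8, -0.7, -1.8]
opening: 0.567
time_s: 16.8
eef_pos: [0.5621, -0.1477, 0.2049]
eef_rot: [-0.0, 0.699, 0.715, -0.0]
wrist_force: [0.1, 0.6, -1.3]
opening: 0.567
```

```bash
python3 -m pendant '[[[0,0,-0.5,0,30],[0,0,0,0,30]]]'
```

```text
time_s: 17.05
eef_pos: [0.5622, -0.1477, 0.2046]
eef_rot: [0.0, 0.699, 0.716, 0.0]
wrist_force: [-0.8, -0.3, 0.1]
opening: 0.566
```

Bottom contact at about 0.2047, as predicted. Now pressing in small steps.

```bash
python3 -m pendant '[[[0,0,-0.5,0,30],[0,0,0,0,30]]]'; python3 -m pendant '[[[0,0,-0.5,0,30],[0,0,0,0,30]]]'
```

```text
time_s: 17.3
eef_pos: [0.5623, -0.1478, 0.2043]
eef_rot: [0.0, 0.699, 0.716, 0.0]
wrist_force: [-1.2, 0.4, 2.1]
opening: 0.567
time_s: 17.55
eef_pos: [0.5624, -0.1478, 0.204]
eef_rot: [0.0, 0.699, 0.716, 0.0]
wrist_force: [-0.4, 0.3, 4.4]
opening: 0.566
```

```bash
python3 -m pendant '[[[0,0,-0.4,0,30],[0,0,0,0,30],[0,0,0,0,30]]]'
```

```text
time_s: 17.92
eef_pos: [0.5625, -0.1479, 0.2038]
eef_rot: [0.001, 0.699, 0.716, 0.0]
wrist_force: [-0.0, 0.6, 5.9]
opening: 0.57
```

```bash
python3 -m pendant '[[[0,0,-0.4,0,30],[0,0,0,0,30],[0,0,0,0,30],[0,0,0,0,30]]]'; python3 - <<'E'
from bench import monitor,imaging
import numpy as np
f=[]
for i in range(3): imaging.camera('side'); f.append(monitor.get_obs()['wrist_force'])
print(np.array(f).round(2))
E
```

```text
time_s: 18.42
eef_pos: [0.5626, -0.148, 0.2037]
eef_rot: [0.001, 0.699, 0.716, 0.0]
wrist_force: [-1.0, 0.3, 7.1]
opening: 0.567
[[-1.5   0.5   7.27]
 [-0.09  0.71  7.29]
 [-0.53  0.87  7.05]]
```

About 8.8 N on the loop's bottom (7.2 N at the wrist plus the 1.6 N weight). Relieving the press, then releasing slowly.

```bash
python3 -m pendant '[[[0,0,-0,0,30],[0,0,0.7,0,30],[0,0,0.7,0,30],[0,0,0,0,30],[0,0,0,0,30]]]'; python3 -m pendant '[[[0,0,0,0,52],[0,0,0,0,54],[0,0,0,0,56],[0,0,0,0,60],[0,0,0,0,66],[0,0,0,0,74],[0,0,0,0,85],[0,0,0,0,85]]]'
python3 - <<'E'
from h import *
c=cam('wrist'); s=cam('side'); o=monitor.get_obs();e=np.array(o['eef_pos']);print(e,o['wrist_force'])
A=c['img'][110:345,150:370]; A=np.clip(cv2.resize(A,(490,597),interpolation=cv2.INTER_CUBIC).astype(float)*1.3,0,255).astype(np.uint8)
B=s['img'][145:215,265:301]; B=np.clip(cv2.resize(B,(307,597),interpolation=cv2.INTER_CUBIC).astype(float)*1.4,0,255).astype(np.uint8)
cv2.imwrite('pics/rel.png',np.hstack([A,B])[:,:,::-1])
E
```

```text
time_s: 19.2
eef_pos: [0.5622, -0.1477, 0.2041]
eef_rot: [0.0, 0.699, 0.715, 0.0]
wrist_force: [0.3, 0.0, 3.2]
opening: 0.568
time_s: 20.2
eef_pos: [0.5621, -0.1477, 0.2041]
eef_rot: [0.0, 0.699, 0.715, -0.0]
wrist_force: [0.7, -0.1, -0.2]
opening: 0.996
[ 0.56211718 -0.14771114  0.20409532] [-0.60348974  0.84891332 -0.63994217]
```

```bash
python3 -m pendant '[[[0,0,6,0,85],[0,0,12,0,85],[0,0,20,0,85],[0,0,25,0,85],[0,0,30,0,85],[0,0,30,0,85],[0,0,30,0,85],[0,0,0,0,85]]]'; python3 -m pendant '[[[0,60,20,0,85],[0,60,0,0,85],[0,60,0,0,85],[0,0,0,0,85],[0,0,0,0,85],[0,0,0,0,85],[0,0,0,0,85],[0,0,0,0,85]]]'; python3 -m pendant '[[[0,0,0,0,85],[0,0,0,0,85],[0,0,0,0,85],[0,0,0,0,85],[0,0,0,0,85],[0,0,0,0,85],[0,0,0,0,85],[0,0,0,0,85]]]'
python3 - <<'E'
from h import *
np.set_printoptions(precision=1,suppress=True)
o=monitor.get_obs();print(o['time_s'],o['wrist_force'])
a=cam('side')['img'].astype(int); s=cam('side'); 
for i in range(8): s=cam('side')
d=np.abs(s['img'].astype(int)-a).max(2); print('moving px',(d>25).sum())
t=cam('top')
for c,n in((s,'side'),(t,'top')):
  for q in('bar','tray','pivot','roller','organiser','paperweight','bikelight'):
    for d in spotter.tip_of(n,q)[:3]: print(n,q,round(d['confidence'],2),w(c,d['at'])*1000)
B=s['img'][145:225,245:330]; B=np.clip(cv2.resize(B,(637,600),interpolation=cv2.INTER_CUBIC).astype(float)*1.3,0,255).astype(np.uint8)
cv2.imwrite('pics/final.png',B[:,:,::-1])
E
```

```text
time_s: 21.3
eef_pos: [0.5633, -0.1482, 0.3612]
eef_rot: [0.003, 0.699, 0.716, 0.001]
wrist_force: [0.6, 0.0, 0.3]
opening: 0.997
time_s: 22.3
eef_pos: [0.5622, 0.0307, 0.3768]
eef_rot: [-0.0, 0.699, 0.715, -0.0]
wrist_force: [0.0, 0.2, -0.5]
opening: 0.997
time_s: 23.3
eef_pos: [0.5621, 0.0316, 0.3769]
eef_rot: [0.0, 0.699, 0.716, 0.0]
wrist_force: [0.9, 0.7, -0.1]
opening: 0.996
23.3 [ 0.9  0.7 -0.1]
moving px 0
side bar 0.9 [816.3 -37.3 106.6]
side bar 0.83 [571.2 253.   52.4]
side bar 0.58 [ 562.8 -144.9  196.7]
side tray 0.85 [571.  253.7   1.4]
side tray 0.77 [ 558.6 -145.8  115.1]
side tray 0.68 [810.9 -38.    0.2]
side pivot 0.62 [ 560.6 -141.8  268.6]
side roller 0.88 [455.1 109.1  -4.1]
side organiser 0.96 [ 673.4 -283.6  253.6]
side paperweight 0.64 [ 485.  -284.5  252. ]
side bikelight 0.84 [ 416.9 -281.6  251.8]
top bar 0.69 [ 558.8 -144.7  191.6]
top bar 0.59 [570.4 252.8  56.1]
top bar 0.58 [811.9 -36.9 103.7]
top tray 0.86 [815.6 -35.8   1.5]
top tray 0.83 [ 558.9 -145.6  114.9]
top tray 0.58 [567.7 254.9  -1.1]
top pivot 0.42 [ 561.6 -146.3  272.5]
top roller 0.93 [459.6 104.6   1.1]
top roller 0.31 [ 559.8 -148.7  272. ]
top organiser 0.93 [ 671.1 -289.5  248.1]
top paperweight 0.61 [ 479.7 -282.5  251.3]
top bikelight 0.89 [ 414.2 -282.7  252.5]
```

View pics/final.png

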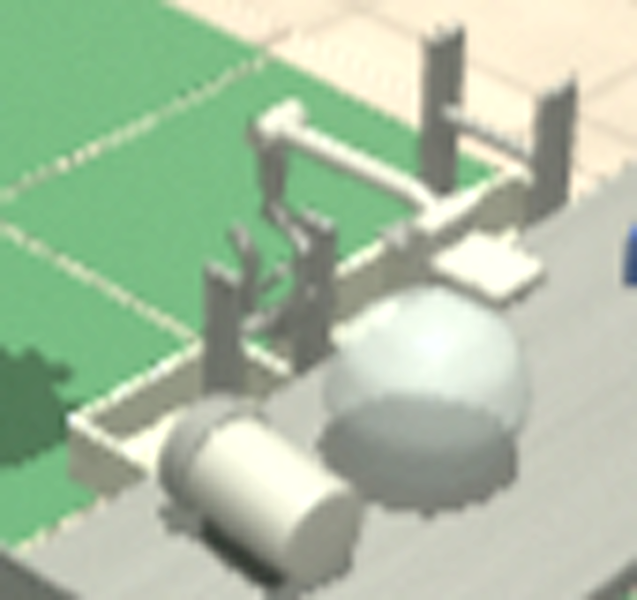

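The final view shows the tray hanging level. The bar, at about (255,325), lies in the loop's bottom with the gate, at about (275,275), shut above it. Nothing moved between frames 0.45 s apart, and the robot is clear. Handing in.

```bash
python3 -c "
from bench import order; print(order.hand_in())"
```

```text
the job is handed in; nothing more can be done
None
```

The middle-sized white tray now hangs by its bar in the hanger's lower loop, and the job is handed in at about 24 s of the 72 s allowed.

- **Gate:** I felt the gate at TCP z ≈ 0.222. It took at most about 8 N on the loop in my readings, and the force fell back to the tray's weight once the bar was past.
- **Press:** I felt the loop's bottom at z ≈ 0.205 and pressed to about 8.8 N (7.2 N at the wrist plus the 1.6 N weight). I then eased off, let go and moved clear. Readings came only at the end of each call, so peaks between them were not seen.
- **Last checks:** The final picture shows the bar in the loop's bottom with the gate shut above it and the tray level. No pixels changed over 0.45 s. The spotter put the bar about 75 mm below the pivot, which fits a long stem (about +7 mm).
- **Departures:**
  - I carried the bar in about 38 mm below the pivot, not 12 to 25, so that the tray's end wall would pass under the loop.
  - At first the bar pushed the stem about 9 mm aside. I backed off until the hanger hung straight, then came in on a diagonal.
  - I gripped about 15 mm higher than the suggested 96 mm, to keep the gripper's body off the clamp's arm.
- **Bystanders:** The roller was found within about 5 mm of where it was at first. I had no first measurement of the organiser, paperweight and bike light, but nothing came near them and they look unmoved in the pictures.

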